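# Move the lift-off terminal guard to the other power supply

## Robot

A 7-joint arm with a two-finger parallel gripper is mounted at the origin on the work surface. World frame = base frame: x ahead of the robot, y to its left, z up, the work surface at z = 0. Lengths are in m, angles in degrees, forces in N, time in s.
With the tool pointing down it reaches from about 0.425 to 0.875 m from the base axis. Payload 4.7 kg.
Tool frame: the origin (TCP) lies at the very end of the fingers, on their centre line; the grasp point (between the pads) lies 19 mm behind it; y points along the fingers, z is the direction in which the jaws open and shut, and the axes are right-handed (so a half turn about y gives the same grasp; the last joint's range is limited). The gripper opens to 87 mm and grips with 3 to 60 N. Pads are 19 mm wide; open, the fingers measure 117 mm over their backs; the gripper's body (75 mm by 190 mm) begins 51 mm behind the grasp point.
Start: joints at [-66.916, 18.392, -4.016, 83.108, 1.295, 78.541, -3.26], TCP at [0.246, 0.601, 0.223] pointing down, gripper open.
Joint ranges: [-163.93, 163.93], [-17.29, 119.83], [-79.2, 71.16], [3.27, 140.29], [-89.18, 269.18], [5.43, 117.66], [-154.24, 154.24]. Speed limits (degrees/s): [147.25, 147.25, 180, 180, 180, 180, 180].

## Interface

Orientations are given as [roll, pitch, yaw] about the fixed x, y, z axes, in that order (R = Rz(yaw) Ry(pitch) Rx(roll)).
In Python, from cell import env gives the robot as it stands.
- The arm moves only by the shell command python3 -m pendant 'ROWS' [FORCE]. ROWS is JSON, one flat list of numbers, 7 for each row, row after row: the shift along the world's x, y, z in units of 40 mm (1.0 is 40 mm), then the turn, a rotation vector about the world's x, y, z in units of 10 degrees (1.0 is 10 degrees), then the finger opening in mm, from 0 to 87. In form: [x, y, z, wx, wy, wz, jaw, x, y, z, wx, wy, wz, jaw, ...]. A call has 1 to 10 rows; each row shifts and turns the commanded pose from where the row before left it; what a row does not reach is not made up. A row lasts 1/8 s, in which the tool goes at most 62.5 mm and 10.7 degrees, less where a joint would pass 70% of its speed; a pose out of reach is approached as far as the arm can. A call is refused whole if a number of a shift passes 1 or a number of a turn 1, either way. A call with a gripper value outside its range is refused whole. The fingers move at their own pace and stop on an object; FORCE is the grip in N (left out, the last holds). Time passes only in rows, so rows that do not move let the fingers close. It gives the time, the measured TCP pose, the force and the opening at its end, in the units of the state.
- env.get_obs(): the state, without advancing time (a new reading comes with each control period).
- env.read_camera(name): name is "side" or "top"; returns a dict with "image" (420x560x3 uint8, red, green, blue), "fx", "fy", "cx", "cy" (pixels), "cam_to_world" (4x4, takes a point from camera to world coordinates). Camera axes: x right, y up, looking along -z (the intrinsics and any distortion apply to the point x, -y, -z); pixel columns grow to the right and rows downward; lengths in m; the calibration is good to about 2 mm. A picture is of the moment at which its call begins. There is no depth.
- env.sign_off(): hands the job in, once; it reports no verdict.
The state is a dict: "time_s": time; "qpos": joint angles; "joint_velocities": joint speeds; "effort": joint torques, N m; "tool_pos": TCP position; "tool_rot": TCP orientation; "force": force on the tool from outside, world axes, zero at the start; "wrist_torque": the same for the moment, N m; "grip_width": finger opening in m.
Only numpy, scipy, OpenCV 4.12 (cv2) and the standard library are available. Lean on these libraries where they do the work, as an engineer would, in place of code of your own. Each camera call takes 0.05 s, during which the arm holds its last target.

## Task

One of the two bench power supplies has a lift-off guard door over its terminals; move that guard to the other supply, whose terminals are bare. Pinch the guard's two finger tabs together to draw in its sprung hinge pins, lift it off, lower it into the other supply's brackets and press it down gently on their sprung pads until both pins have snapped fully out into their holes and it hangs there by itself, then let go. Never force or drop the guard, and leave everything else on the bench where it is.

Things in the scene. Friction and masses are not known exactly. Their poses are not given: they have to be found in the camera images.
- guard_axis (a point): guard: slotted aluminium door, 0.25 kg (0.21 to 0.3), same from both sides. Point: middle of its hinge axis; y along the axis, x square to the panel, z up as it hangs. Round rail 14 mm thick, y = -72 to +72 mm, on the axis; flat panel 120 mm wide, 4 mm thick, hangs to 80 mm below the axis. Hangs on supply a at first, hinge pins in holes; 3 mm end play each side
- guard_button (a point): middle of the top of the guard's black push block, 16 x 16 mm, fixed on the rail's middle and standing up to 48 mm above the axis, between and above the finger tabs: press here, straight down, to push the guard home; the guard and the brackets bear at most 30 N of contact force
- tab_l (a point): middle of the outer face of the finger tab on the guard's +y side, 24 mm above the axis. Steel tab 20 mm (x) by 6 mm (y), from the rail's top (7 mm above the axis) up to 42 mm above the axis, 17 mm each way above and below this point; in one piece with the sprung hinge pin of its side. Tabs free: 50 mm over the outer faces
- tab_r (a point): the same on the guard's -y side. Pinched together along y (over 10 N on each; 25 to 40 N is plenty) the tabs move in 11 mm each until they meet the push block, then 28 mm over their outer faces, and draw both pins wholly into the rail; the pinched tabs are also the handle to carry the guard by
- pin_l (a joint): how far the guard's +y hinge pin (round, 7 mm thick, sprung outwards with 4 to 7 N) is drawn into the rail (m): 0 fully out, 11 mm beyond the rail's end; 0.011 fully in, flush; about 0.005 to 0.011 while its tip rubs on a bracket's web above the hole
- pin_r (a joint): the same for the hinge pin of the guard's -y side
- supply_a_hinge (a point): supply a, which carries the guard at the start: grey box fixed to the bench, 150 mm deep, 214 mm wide, top 123 mm above the bench. Point: middle of its hinge line, 118 mm above the bench (holes of a exactly there), 26 mm before the front face; x points out of the front, y along the hinge line, z up. Two upright steel channel brackets stand on this line, middles 75 mm left and right
- supply_b_hinge (a point): supply b, where the guard must go: same shape, sizes and axes as supply a, but its brackets are empty, and the bracket pair is clamped level at a height that is not reported: its holes lie up to 14 mm above or below this point, to be found by feel. Lower the guard from above into the brackets, its axis along y (either way round)
- supply_b_pad_l (a joint): sprung pad in supply b's +y bracket, under the rail (m, grows downwards): -0.005 up and empty, holding the rail's axis 6.5 mm above the holes' middle; 0.0015 with the axis level with it; hard stop at 0.0028. Both pads together push up 5 N when up, 8 N at the holes. The guard's weight does not sink them: push down 8 to 15 N until both pins snap out
- supply_b_pad_r (a joint): the same in supply b's -y bracket. Brackets: upright channels, open at the top and towards each other, 17 mm wide in x inside; end walls (webs) 6 mm thick with inner faces at y = +-75 mm, each with a pin hole 11 mm wide and 10 mm high; side lips reach in to y = +-67 mm; mouths flare from 16 to 26 mm above the holes' middle, 5 mm outwards
- jar_mid (a point): brown screw-top jar, 76 mm across and 100 mm tall; not to be disturbed. The point is its middle
- beaker_mid (a point): open glass beaker, 72 mm across and 85 mm tall; not to be disturbed. The point is its middle
- driver_mid (a point): screwdriver lying flat; not to be disturbed. The point is its middle
- spanner_mid (a point): spanner lying flat; not to be disturbed. The point is its middle
- tape_mid (a point): roll of white tape, 60 mm across and 18 mm high, on top of supply b towards its back; not to be disturbed. The point is its middle
- carton_mid (a point): small cardboard carton 50 x 80 x 30 mm on top of supply a towards its back; not to be disturbed. The point is its middle
- meter_mid (a point): grey hand-held meter 150 x 80 x 35 mm lying flat; not to be disturbed. The point is its middle

How it is judged (in metres and radians):
On the way:
1. the guard is lifted clear of supply a (z of guard_axis in the frame of supply_a_hinge above 0.05 m), for 0.1 s.
At the end, for the whole second after the job is handed in: the guard hangs upright (within 0.15 rad) and still on supply b, let go, its axis within 6 mm (sideways) of the middle of supply b's hinge line and along it within 0.08 rad, both sprung pads held down by at least 2 mm, and both hinge pins are out to within 2.5 mm of fully out, in their holes (horizontal distance between guard_axis and supply_b_hinge below 0.006 m and value of joint each of supply_b_pad_l, supply_b_pad_r above -0.003 m and value of joint each of pin_l, pin_r below 0.0025 m and angle between the y axis of guard_axis and the y axis of supply_b_hinge, either way round below 0.08 rad and angle between guard_axis's own z axis and vertical below 0.15 rad and linear speed of guard below 0.03 m/s); the robot touches nothing.
It fails at once if the guard is forced: more than 30 N between the guard and a supply (contact force between guard and supply_a above 40 N or contact force between guard and supply_b above 40 N).
It fails at once if another thing on the bench or on the supplies is shifted by more than 30 mm (distance of any of jar_mid, beaker_mid, driver_mid, spanner_mid, tape_mid, carton_mid, meter_mid from where it was at the start of the episode above 0.03 m).
It fails at once if the guard is dropped: it lies below the height of the hinges (height (world z) of guard_axis below 0.08 m).
It also fails if it takes over 54 s, if anything falls off the work surface, if the arm or the gripper's body presses on something with over 40 N, if the wrist force passes 120 N, or if a joint passes its speed limit or range.

## Working session

There is one attempt and no reset: what is moved stays moved. The work goes in short steps, Python scripts to look and compute and a shell command to move; the robot and the scene stay as the last step left them, time stands still between calls to the robot, and variables do not carry over. Pictures are saved under pics/ and viewed, and the job is handed in when it is done.

```bash
mkdir -p pics; ls
python3 - <<'E'
from cell import env
import cv2
o=env.get_obs()
for k,v in o.items(): print(k,v)
for n in("side","top"):
    r=env.read_camera(n); cv2.imwrite(f"pics/{n}0.png",r["image"][:,:,::-1])
    print(n,r["fx"],r["fy"],r["cx"],r["cy"],r["cam_to_world"],[k for k in r])
E
```

```text
pics
time_s 0.0
qpos [-66.91531342  18.44006028  -4.01475739  83.17349886   1.29596522
  78.53948436  -3.25932211]
joint_velocities [ 0.08446455  0.05976643  0.08873269 -0.03444355  0.11006289 -0.06967933
  0.02954922]
effort [-9.02982538e-04 -4.91270900e+01 -4.04385868e-01 -3.12528098e+01
 -6.38859300e-02  4.36129177e-02  1.76507710e-04]
tool_pos [0.2462605  0.60096675 0.22146235]
tool_rot [-9.01077540e+01 -6.78927769e-03 -2.22748256e+01]
force [-0.51414834  0.18845767 -0.34277333]
wrist_torque [ 0.04977825 -0.01146142  0.0356116 ]
grip_width 0.08708693164856736
side 460.38971519034317 460.38971519034317 277.7198235258155 208.2989090461239 [[ 0.91600694  0.23026858 -0.32849303  0.18003497]
 [-0.40071814  0.5637362  -0.72223713 -0.87385286]
 [ 0.01887489  0.79320734  0.60865907  0.8913846 ]
 [ 0.          0.          0.          1.        ]] ['image', 'fx', 'fy', 'cx', 'cy', 'cam_to_world']
top 513.21129217873 513.21129217873 282.84993413658754 218.62141207298504 [[-2.18069179e-02  9.77403955e-01 -2.10252150e-01  3.03577875e-01]
 [-9.99758373e-01 -2.19011370e-02  1.88055506e-03 -1.25885769e-03]
 [-2.76669919e-03  2.10242356e-01  9.77645384e-01  1.56290907e+00]
 [ 0.00000000e+00  0.00000000e+00  0.00000000e+00  1.00000000e+00]] ['image', 'fx', 'fy', 'cx', 'cy', 'cam_to_world']
```

View pics/side0.png

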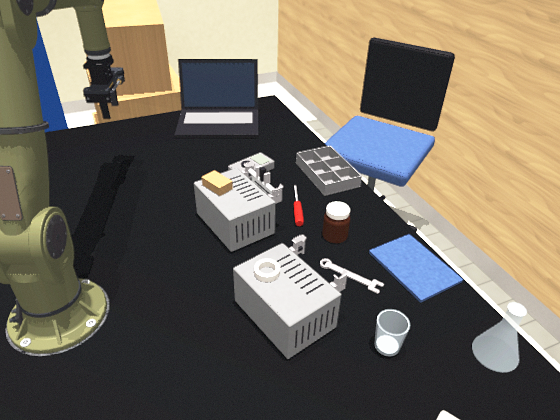

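View pics/top0.png

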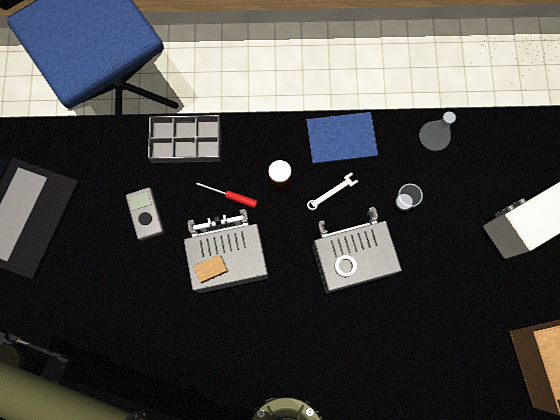

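The top view shows supply a at about (225,255), with the guard on its front at (218,222), and supply b at (357,255), with bare brackets at (322,228) and (374,215). I'll zoom in on both.

Run:
```python
import cv2
t=cv2.imread("pics/top0.png"); s=cv2.imread("pics/side0.png")
cv2.imwrite("pics/ta.png",cv2.resize(t[200:300,175:280],None,fx=7,fy=6,interpolation=cv2.INTER_CUBIC)[:600,:735])
cv2.imwrite("pics/tb.png",cv2.resize(t[200:300,305:410],None,fx=7,fy=6,interpolation=cv2.INTER_CUBIC))
cv2.imwrite("pics/sa.png",cv2.resize(s[145:255,185:295],None,fx=5,fy=5,interpolation=cv2.INTER_CUBIC))
cv2.imwrite("pics/sb.png",cv2.resize(s[228:358,225:355],None,fx=4.5,fy=4.5,interpolation=cv2.INTER_CUBIC))
```

```text
(no output)
```

View pics/ta.png

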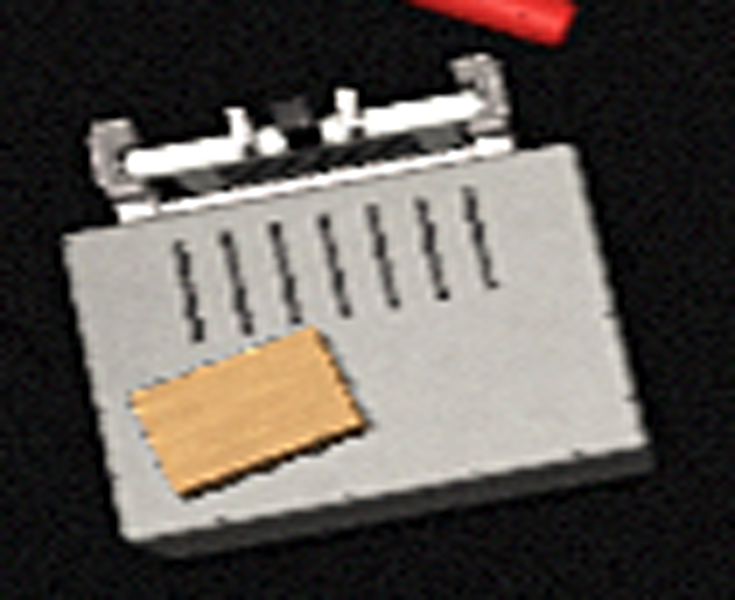

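View pics/tb.png

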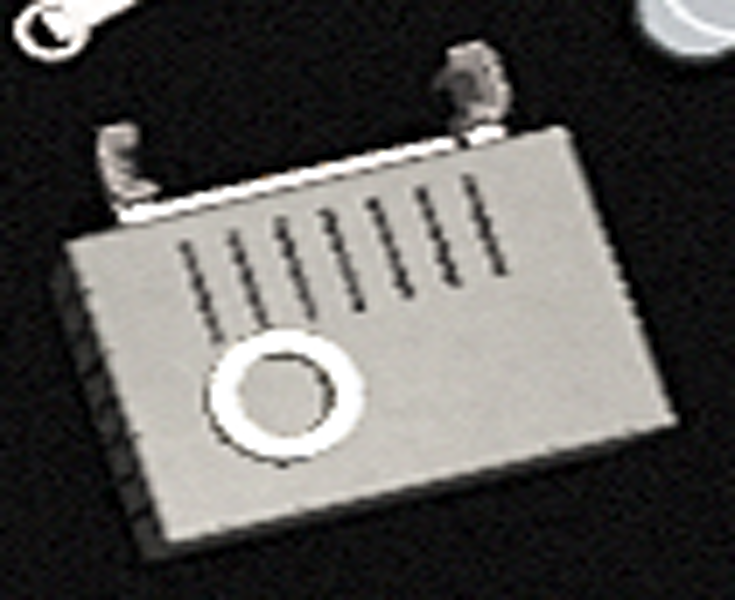

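View pics/sa.png

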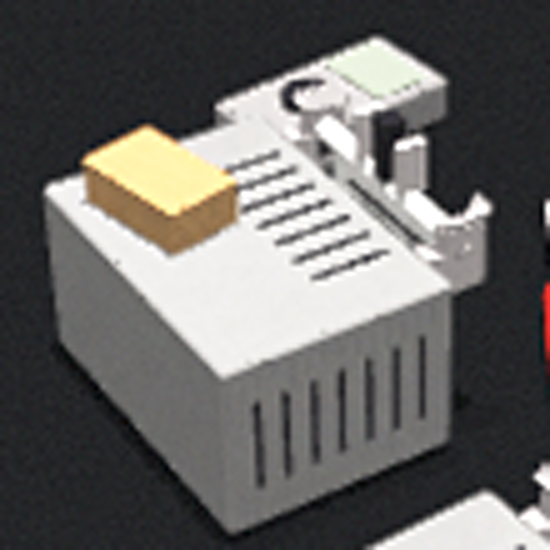

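View pics/sb.png

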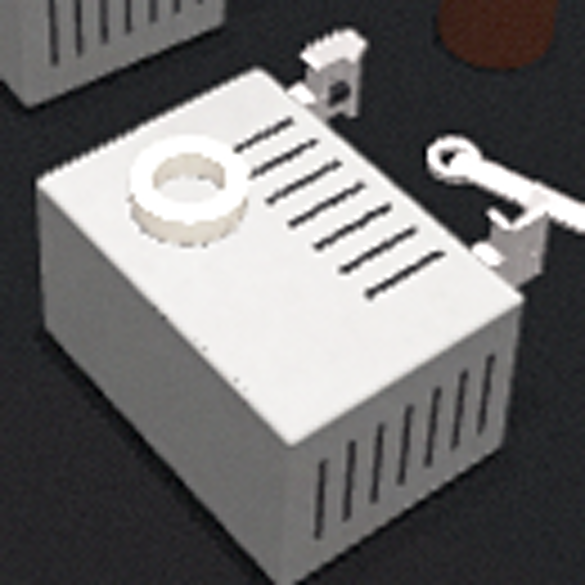

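The zooms show the guard on a, with two white tabs at about zoom (238,125) and (345,110) and the black block between them. Each supply has clean top-face edges. I'll fit those edges, using the known sizes and z = 0.123, from both views.

```bash
cat > h.py <<'E'
import numpy as np, cv2
from cell import env
from scipy.optimize import least_squares
def ray(c,u,v):
    M=c["cam_to_world"]; d=M[:3,:3]@np.array([(u-c["cx"])/c["fx"],-(v-c["cy"])/c["fy"],-1]); return M[:3,3],d
def onz(c,u,v,z):
    o,d=ray(c,u,v); return o+d*(z-o[2])/d[2]
def proj(c,P):
    M=c["cam_to_world"]; p=M[:3,:3].T@(np.asarray(P,float)-M[:3,3]); return np.array([c["cx"]+c["fx"]*p[0]/-p[2], c["cy"]-c["fy"]*p[1]/-p[2]])
def edge(g,p,q,n=25,w=4,lo=.12,hi=.88):
    # subpixel steepest-gradient points along segment p-q
    p=np.array(p,float);q=np.array(q,float);t=(q-p)/np.linalg.norm(q-p);nn=np.array([-t[1],t[0]])
    s=np.arange(-w,w+.01,.25);out=[]
    for a in np.linspace(lo,hi,n):
        c=p+(q-p)*a; P=c+s[:,None]*nn
        f=cv2.remap(g,P[:,0].astype(np.float32)[None],P[:,1].astype(np.float32)[None],cv2.INTER_LINEAR)[0]
        d=np.abs(np.gradient(cv2.GaussianBlur(f[None],(0,0),2)[0])); wgt=d*(d>.5*d.max()); 
        k=np.argmax(d); m=abs(s-s[k])<1.2; out.append(c+nn*np.sum(s[m]*d[m])/np.sum(d[m]))
    return np.array(out)
E
cat > m.py <<'E'
from h import *
def z(u,v,x0,y0,fx,fy): return ((u+.5)/fx-.5+x0,(v+.5)/fy-.5+y0)
# FL(+y),FR(-y),BR,BL
C={("top","a"):[z(*p,175,200,7,6) for p in [(66,236),(578,147),(648,440),(125,540)]],
("top","b"):[z(*p,305,200,7,6) for p in [(66,245),(567,130),(677,422),(165,540)]],
("side","a"):[z(*p,185,145,5,5) for p in [(225,128),(452,288),(225,377),(45,188)]],
("side","b"):[z(*p,225,228,4.5,4.5) for p in [(258,68),(522,298),(290,443),(38,180)]]}
loc=[(-.026,.107),(-.026,-.107),(-.176,-.107),(-.176,.107)]
for (cn,s),c in C.items():
    cam=env.read_camera(cn); g=cv2.cvtColor(cam["image"],cv2.COLOR_RGB2GRAY).astype(np.float32)
    pts=[];
    for i in ([1,2,3]):
        for e in edge(g,c[i],c[(i+1)%4],w=3): pts.append((i,*onz(cam,*e,.123)[:2]))
    pts=np.array(pts)
    def res(x):
        cs,sn=np.cos(x[2]),np.sin(x[2]); d=pts[:,1:]-x[:2]; l=np.c_[cs*d[:,0]+sn*d[:,1],-sn*d[:,0]+cs*d[:,1]]
        i=pts[:,0]; return np.where(i==1,l[:,1]+.107,np.where(i==2,l[:,0]+.176,l[:,1]-.107))
    fc=np.array([onz(cam,*q,.123)[:2] for q in c]); yaw=np.arctan2(*(fc[1]-fc[0])[[0,1]]*[1,-1])
    r=least_squares(res,[*(fc[:2].mean(0)),yaw],loss="soft_l1",f_scale=.001)
    e=res(r.x);print(cn,s,"hinge",r.x[:2].round(4),"yaw",np.degrees(r.x[2]).round(2),"rms mm",[round(1e3*np.median(e[pts[:,0]==k]),2) for k in (1,2,3)],"corner dists",[round(np.linalg.norm(fc[k]-fc[(k+1)%4]),4) for k in range(4)])
E
python3 m.py
```

```text
top a hinge [0.6089 0.1818] yaw 10.85 rms mm [np.float64(0.65), np.float64(0.09), np.float64(-0.84)] corner dists [np.float64(0.2122), np.float64(0.143), np.float64(0.2132), np.float64(0.1463)]
top b hinge [ 0.6031 -0.1874] yaw 14.01 rms mm [np.float64(1.21), np.float64(0.05), np.float64(-0.93)] corner dists [np.float64(0.2131), np.float64(0.1448), np.float64(0.2135), np.float64(0.1439)]
side a hinge [0.6065 0.1778] yaw 11.02 rms mm [np.float64(0.17), np.float64(-0.07), np.float64(-0.26)] corner dists [np.float64(0.2127), np.float64(0.145), np.float64(0.2116), np.float64(0.1211)]
side b hinge [ 0.601  -0.1908] yaw 14.11 rms mm [np.float64(0.5), np.float64(0.01), np.float64(-0.51)] corner dists [np.float64(0.2107), np.float64(0.1466), np.float64(0.2102), np.float64(0.146)]
```

```bash
python3 -m pendant '[0.75,-0.87,0.1,0,0,0.3,87,0.75,-0.87,0.1,0,0,0.3,87,0.75,-0.87,0.1,0,0,0.3,87,0.75,-0.87,0.1,0,0,0.3,87,0.75,-0.87,0.1,0,0,0.3,87,0.75,-0.87,0.1,0,0,0.3,87,0.75,-0.87,0.1,0,0,0.3,87,0.75,-0.87,0.1,0,0,0.3,87,0.75,-0.87,0,0,0,0.3,87,0,0,0,0,0,0.3,87]' 30
python3 - <<'E'
from h import *
for n in("side","top"):
    r=env.read_camera(n); cv2.imwrite(f"pics/{n}1.png",r["image"][:,:,::-1])
E
```

```text
time_s: 1.55
tool_pos: [0.5196, 0.2832, 0.2547]
tool_rot: [-90.1, -0.1, 7.4]
force: [-0.6, 0.6, -0.8]
grip_width: 0.0873
```

View pics/side1.png

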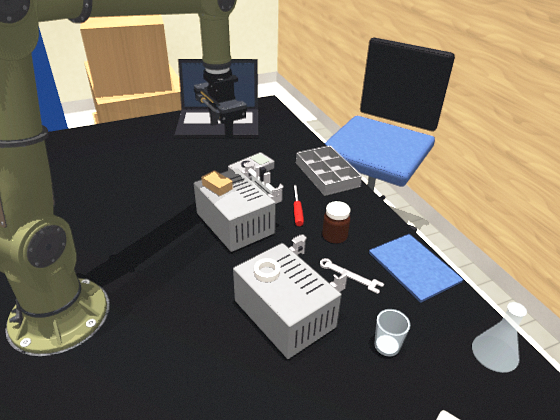

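View pics/top1.png

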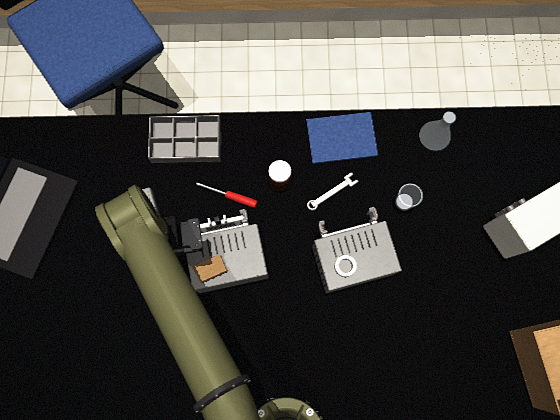

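The arm is on its way, with its elbow over supply a's left side in the top view (about (150,220)). From the clean first pictures I'll zoom in on the guard's tabs and block.

Run:
```python
import cv2
t=cv2.imread("pics/top0.png"); s=cv2.imread("pics/side0.png")
cv2.imwrite("pics/ta2.png",cv2.resize(t[205:237,184:256],None,fx=11,fy=11,interpolation=cv2.INTER_CUBIC))
cv2.imwrite("pics/sa2.png",cv2.resize(s[155:207,235:290],None,fx=11,fy=11,interpolation=cv2.INTER_CUBIC))
```

```text
(no output)
```

View pics/ta2.png

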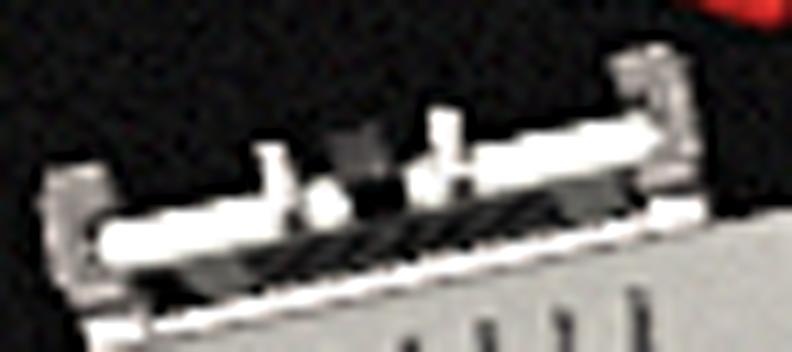

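View pics/sa2.png

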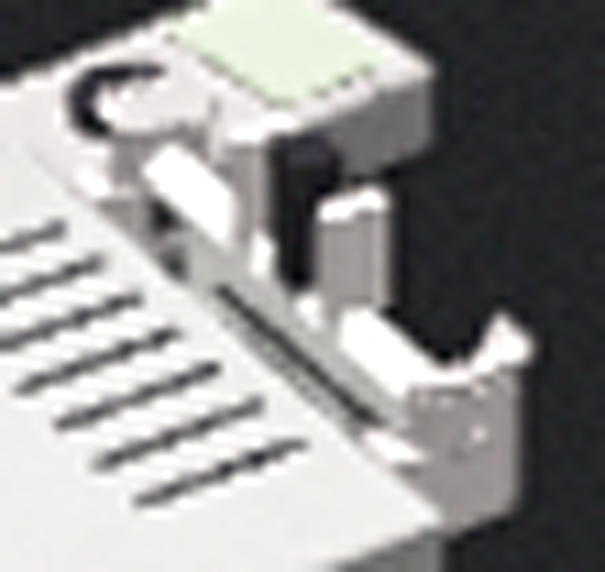

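In the top zoom the tab tops are at about (277,183) and (449,148), with the block at (360,153). In the side zoom the tab tops are at about (258,128) and (352,205), with the block at (308,160). I'll triangulate them.

```bash
cat > tri.py <<'E'
from h import *
def tri(ct,pt,cs,ps):
    a,da=ray(ct,*pt);b,db=ray(cs,*ps)
    k=np.linalg.lstsq(np.c_[da,-db],b-a,rcond=None)[0]
    p,q=a+k[0]*da,b+k[1]*db; return (p+q)/2,np.linalg.norm(p-q)
E
python3 - <<'E'
from tri import *
t=env.read_camera("top");s=env.read_camera("side")
for n,a,b,h in [("tl",(277,183),(258,128),.16),("tr",(449,148),(352,205),.16),("blk",(360,153),(308,160),.166)]:
    A=[(a[0]+.5)/11-.5+184,(a[1]+.5)/11-.5+205];B=[(b[0]+.5)/11-.5+235,(b[1]+.5)/11-.5+155]
    p,g=tri(t,A,s,B);print(n,p.round(4),"gap",round(g,4),"top@z",onz(t,*A,h)[:2].round(4),"side@z",onz(s,*B,h)[:2].round(4))
print(env.get_obs()["tool_pos"])
E
```

```text
tl [0.6026 0.2032 0.1603] gap 0.0001 top@z [0.6026 0.2033] side@z [0.6028 0.2036]
tr [0.6113 0.1595 0.1599] gap 0.001 top@z [0.6107 0.1596] side@z [0.6117 0.1593]
blk [0.6091 0.1822 0.1612] gap 0.0011 top@z [0.6086 0.1814] side@z [0.6057 0.1752]
[0.51597876 0.28893293 0.25451259]
```

```bash
python3 -m pendant '[0.7,-0.8,0,0,0,0.2,87,0.7,-0.8,0,0,0,0.15,87,0.5,-0.6,0,0,0,0,87,0.3,-0.4,0,0,0,0,87,0,0,0,0,0,0,87,0,0,0,0,0,0,87]'
```

```text
time_s: 2.5
tool_pos: [0.6035, 0.1864, 0.2545]
tool_rot: [-89.9, 0.0, 11.4]
force: [-0.6, 0.8, -0.8]
grip_width: 0.0871
```

The tab midpoint is (0.607, 0.181), which agrees with the supply fit of (0.608, 0.180). I'll go down to above the tabs and check in the pictures.

```bash
python3 -m pendant '[0.09,-0.135,-0.4,0,0,-0.05,87,0,0,-0.6,0,0,0,87,0,0,-0.5,0,0,0,87,0,0,0,0,0,0,87,0,0,0,0,0,0,87]'
python3 - <<'E'
from h import *
for n,(x0,x1,y0,y1) in dict(side=(190,300,100,220),top=(150,270,170,270)).items():
    r=env.read_camera(n); cv2.imwrite(f"pics/{n}2.png",cv2.resize(r["image"][y0:y1,x0:x1,::-1],None,fx=5,fy=5,interpolation=cv2.INTER_CUBIC))
print(env.get_obs()["tool_pos"],env.get_obs()["tool_rot"])
E
```

```text
time_s: 3.12
tool_pos: [0.6083, 0.1792, 0.1951]
tool_rot: [-90.0, -0.0, 10.7]
force: [0.6, 0.7, 0.1]
grip_width: 0.087
[0.60867798 0.17911913 0.19574725] [-89.97640309  -0.11429239  10.72640247]
```

View pics/side2.png

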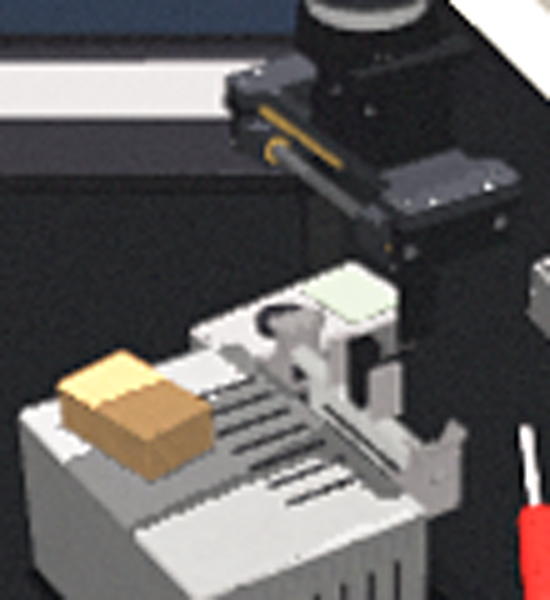

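View pics/top2.png

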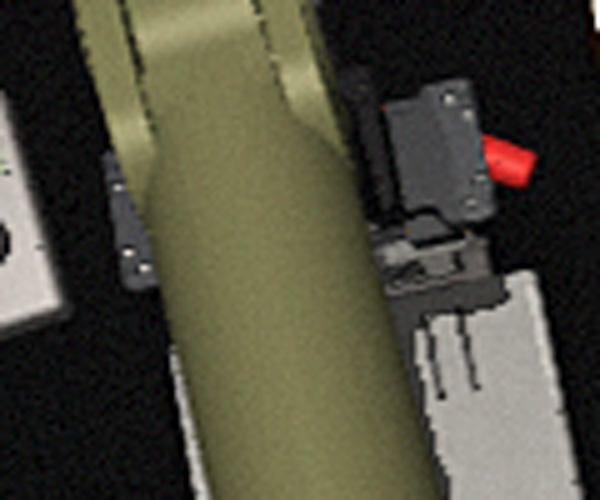

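Run:
```python
from h import *
s=env.read_camera("side")
o=env.get_obs();print(o["tool_pos"],o["tool_rot"])
T=o["tool_pos"];y=np.radians(o["tool_rot"][2]);R=np.array([[np.cos(y),-np.sin(y)],[np.sin(y),np.cos(y)]])
for l in [(-.01,-.0435,0),(-.01,-.0585,0),(.01,-.0435,0),(.01,-.0585,0),(.01,-.0585,.05),(-.01,-.0585,.05)]:
    P=np.r_[T[:2]+R@l[:2],T[2]+l[2]]; u,v=proj(s,P); print(l,(u-190)*5,(v-100)*5)
im=s["image"][140:185,255:290,::-1]; cv2.imwrite("pics/f.png",cv2.resize(cv2.convertScaleAbs(im,alpha=2.5),None,fx=14,fy=13,interpolation=cv2.INTER_CUBIC))
```

```text
[0.60865323 0.17913517 0.19572553] [-89.97631535  -0.11123631  10.72932626]
(-0.01, -0.0435, 0) 391.96333977563086 336.65871367700004
(-0.01, -0.0585, 0) 406.804294582781 348.86603190523954
(0.01, -0.0435, 0) 421.4975455421529 326.3790521231431
(0.01, -0.0585, 0) 436.4558693979626 338.422501194833
(0.01, -0.0585, 0.05) 438.12703939292277 261.1174208050709
(-0.01, -0.0585, 0.05) 407.76679356454025 271.25014431714675
```

View pics/f.png

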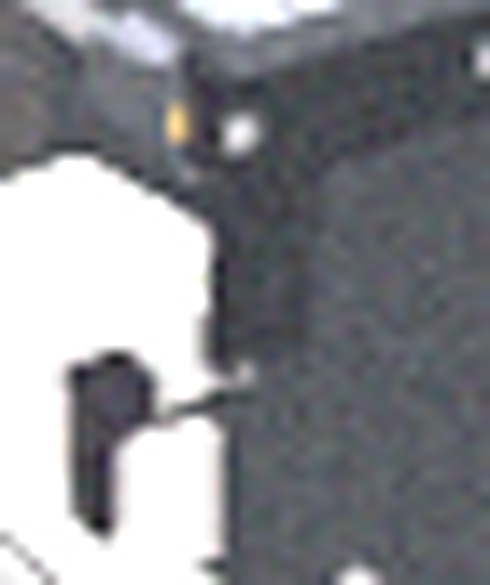

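The finger's lower right corner projects to (277.3,167.7) and shows at about (276.4,167.7), so the cameras and the robot agree within 1–2 mm. I'll descend around the tabs.

```bash
python3 -m pendant '[-0.02,0.04,-0.5,0,0,0,87,0,0,-0.5,0,0,0,87,0,0,-0.4,0,0,0,87,0,0,0,0,0,0,87,0,0,0,0,0,0,87]'
```

```text
time_s: 3.9
tool_pos: [0.6075, 0.1805, 0.1388]
tool_rot: [-90.0, -0.0, 10.7]
force: [-0.2, 0.3, 0.1]
grip_width: 0.087
```

```bash
python3 -m pendant '[0,0,-0.2,0,0,0.02,87,0,0,0,0,0,0,60,0,0,0,0,0,0,52,0,0,0,0,0,0,52]' 30
```

```text
time_s: 4.4
tool_pos: [0.6074, 0.1805, 0.1309]
tool_rot: [-90.0, -0.0, 10.9]
force: [-0.0, 0.2, -0.1]
grip_width: 0.0648
```

```bash
python3 -m pendant '[0,0,0,0,0,0,44,0,0,0,0,0,0,44,0,0,0,0,0,0,44]' 30;python3 -m pendant '[0,0,0,0,0,0,20,0,0,0,0,0,0,20,0,0,0,0,0,0,20,0,0,0,0,0,0,20]' 35
python3 - <<'E'
from h import *
for n,(x0,x1,y0,y1) in dict(side=(220,300,130,220)).items():
    r=env.read_camera(n); cv2.imwrite(f"pics/{n}3.png",cv2.resize(r["image"][y0:y1,x0:x1,::-1],None,fx=6,fy=6,interpolation=cv2.INTER_CUBIC))
E
```

```text
time_s: 4.78
tool_pos: [0.6073, 0.1805, 0.1307]
tool_rot: [-90.0, -0.0, 10.9]
force: [0.8, -0.4, 0.1]
grip_width: 0.0451
time_s: 5.28
tool_pos: [0.6074, 0.1808, 0.131]
tool_rot: [-90.0, -0.0, 10.9]
force: [-0.8, 0.4, 4.8]
grip_width: 0.0274
```

View pics/side3.png

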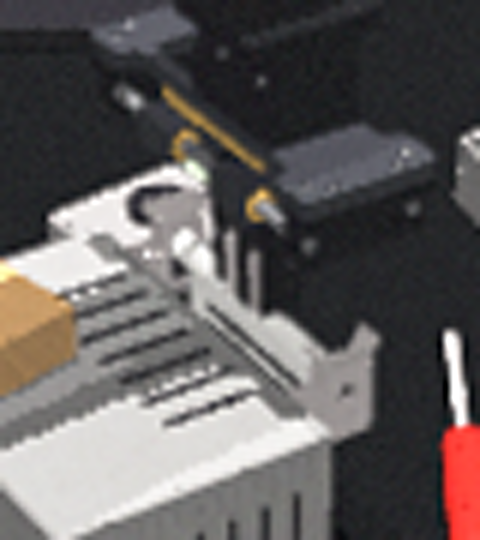

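The opening is 27.4 mm, and the web hole at zoom (347,390) is now empty and dark, so the pins are drawn in. I'll lift.

```bash
python3 -m pendant '[0,0,0.1,0,0,0,20,0,0,0.15,0,0,0,20,0,0,0.2,0,0,0,20,0,0,0,0,0,0,20]' 35
```

```text
time_s: 5.82
tool_pos: [0.6075, 0.1804, 0.1489]
tool_rot: [-90.0, -0.0, 10.9]
force: [-0.1, -0.6, -2.5]
grip_width: 0.0271
```

```bash
python3 -m pendant '[0,0,0.5,0,0,0,20,0,0,0.8,0,0,0,20,0,0,0.9,0,0,0,20,0,0,0.9,0,0,0,20,0,0,0.5,0,0,0,20,0,0,0,0,0,0,20]' 35
python3 - <<'E'
from h import *
for n in("side","top"):
    r=env.read_camera(n); cv2.imwrite(f"pics/{n}4.png",r["image"][:,:,::-1])
E
```

```text
time_s: 6.58
tool_pos: [0.6083, 0.1806, 0.2957]
tool_rot: [-90.0, -0.3, 10.9]
force: [-0.1, -0.3, -2.7]
grip_width: 0.0272
```

View pics/side4.png

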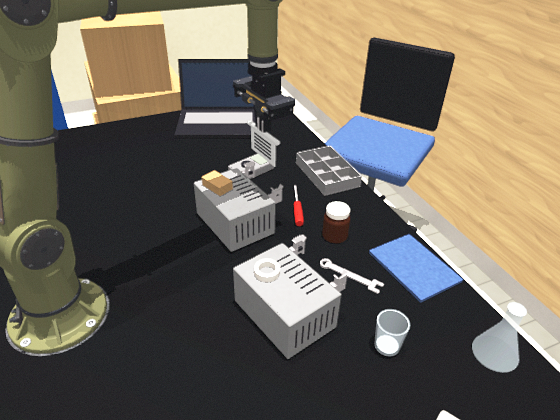

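The guard is held upright over supply a at pixel (264,145). I'll carry it across to above b.

```bash
python3 -m pendant '[0,-0.5,0,0,0,0.03,20,0,-0.9,0,0,0,0.03,20,-0.02,-0.9,0,0,0,0.03,20,-0.02,-0.9,0,0,0,0.03,20,-0.02,-0.9,0,0,0,0.03,20,-0.02,-0.9,0,0,0,0.03,20,-0.02,-0.9,0,0,0,0.03,20,-0.02,-0.9,0,0,0,0.03,20,-0.02,-0.9,0,0,0,0.03,20,-0.02,-0.9,0,0,0,0.03,20]' 35
python3 -m pendant '[0,-0.6,0,0,0,0.02,20,0,0,0,0,0,0,20,0,0,0,0,0,0,20]' 35
```

```text
time_s: 7.92
tool_pos: [0.5993, -0.1664, 0.2916]
tool_rot: [-90.0, 0.1, 13.8]
force: [0.3, 0.1, -2.1]
grip_width: 0.0271
time_s: 8.3
tool_pos: [0.6003, -0.1871, 0.2919]
tool_rot: [-89.9, 0.1, 14.1]
force: [0.6, -0.1, -2.2]
grip_width: 0.027
```

```bash
python3 -m pendant '[0.035,-0.033,-0.4,0,0,0,20,0,0,-0.7,0,0,0,20,0,0,-0.7,0,0,0,20,0,0,-0.65,0,0,0,20,0,0,0,0,0,0,20,0,0,0,0,0,0,20]' 35
python3 - <<'E'
from h import *
for n,(x0,x1,y0,y1) in dict(side=(270,370,170,300),top=(300,400,170,270)).items():
    r=env.read_camera(n); cv2.imwrite(f"pics/{n}5.png",cv2.resize(r["image"][y0:y1,x0:x1,::-1],None,fx=6,fy=(4.5 if n=="side" else 5.5),interpolation=cv2.INTER_CUBIC))
E
```

```text
time_s: 9.05
tool_pos: [0.6027, -0.1884, 0.1952]
tool_rot: [-90.0, -0.0, 14.2]
force: [0.1, 1.0, -2.7]
grip_width: 0.0274
```

View pics/side5.png

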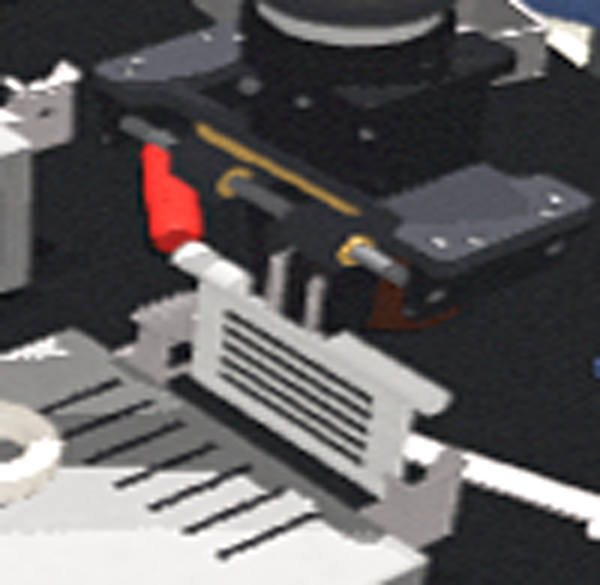

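View pics/top5.png

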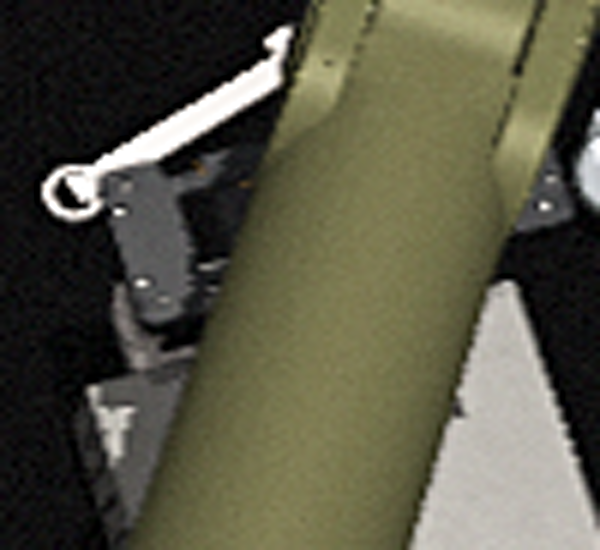

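The guard is held level above b's brackets (rail ends at zoom (190,258) and (440,395)). From the clean side picture, b's +y web hole is at about (300.2,248.0). I'll cast it onto the web plane for a height prior and an x check.

Run:
```python
from h import *
s=env.read_camera("side")
def pl(u,v,H,yaw,yl):
    o,d=ray(s,u,v);y=np.radians(yaw);n=np.array([-np.sin(y),np.cos(y),0]);P0=np.array([*H,0])+n*yl
    P=o+d*((P0-o)@n)/(d@n); q=P-np.array([*H,0]); return (q[0]*np.cos(y)+q[1]*np.sin(y)).round(4),P[2].round(4)
for H in [(.601,-.1908),(.602,-.1889)]:
  print("hole b",pl(300.2,248.05,H,14.05,.075))
im=cv2.imread("pics/side0.png")
cv2.imwrite("pics/sb2.png",cv2.resize(im[230:300,285:355],None,fx=8,fy=8,interpolation=cv2.INTER_CUBIC))
```

```text
hole b (np.float64(0.0067), np.float64(0.1082))
hole b (np.float64(0.0067), np.float64(0.1062))
```

View pics/sb2.png

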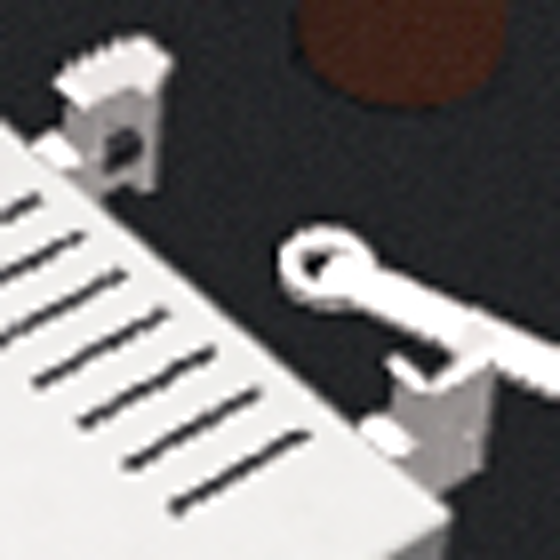

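The hole falls 6.7 mm forward of the fitted hinge line, which needs checking. Supply a's empty brackets can serve as a reference, since their holes are at a known place.

Run:
```python
from h import *
s=env.read_camera("side")
cv2.imwrite("pics/sa6.png",cv2.resize(s["image"][145:215,230:300,::-1],None,fx=8,fy=8,interpolation=cv2.INTER_CUBIC))
for H,yaw in [((.6065,.1778),11.),((.601,-.1908),14.1)]:
    y=np.radians(yaw);R=np.array([[np.cos(y),-np.sin(y)],[np.sin(y),np.cos(y)]])
    for l in [(0,.075,0),(0,-.081,0),(0,-.081,.026),(-.026,.107,.005),(-.026,-.107,.005)]:
        print(yaw,l,proj(s,np.r_[np.array(H)+R@l[:2],.118+l[2]]).round(1))
```

```text
11.0 (0, 0.075, 0) [249.2 170.7]
11.0 (0, -0.081, 0) [277.9 195.6]
11.0 (0, -0.081, 0.026) [278.1 188.2]
11.0 (-0.026, 0.107, 0.005) [236.5 167.1]
11.0 (-0.026, -0.107, 0.005) [275.6 201.7]
14.1 (0, 0.075, 0) [298.3 246.2]
14.1 (0, -0.081, 0) [342.  283.2]
14.1 (0, -0.081, 0.026) [343.2 275.2]
14.1 (-0.026, 0.107, 0.005) [282.3 242. ]
14.1 (-0.026, -0.107, 0.005) [341.9 293.8]
```

View pics/sa6.png

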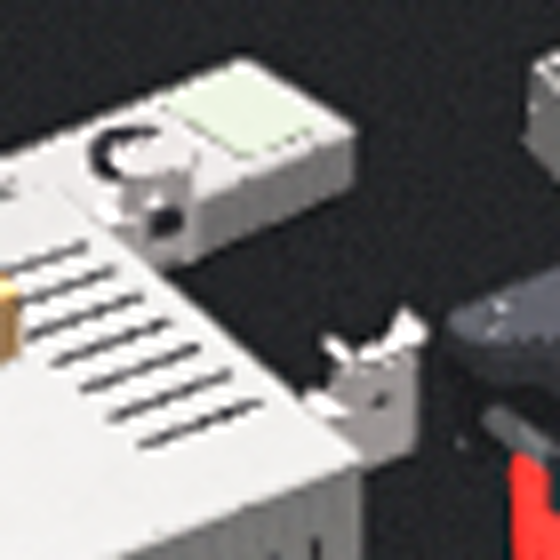

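Run:
```python
from h import *
s=env.read_camera("side")
def pl(u,v,H,yaw,yl):
    o,d=ray(s,u,v);y=np.radians(yaw);n=np.array([-np.sin(y),np.cos(y),0]);P0=np.array([*H,0])+n*yl
    P=o+d*((P0-o)@n)/(d@n); q=P-np.array([*H,0]); return (q[0]*np.cos(y)+q[1]*np.sin(y)).round(4),P[2].round(4)
a=((.6065,.1778),11.0);b=((.601,-.1908),14.1)
z=lambda p,x0,y0:((p[0]+.5)/8-.5+x0,(p[1]+.5)/8-.5+y0)
for n,pa,pb,yl in [("hole+",(164,220),(122,146),.075),("-web outer bottom front corner",(418,448),(492,466),-.081),("-web outer top-notch",(370,360),(437,392),-.081),("-web white pin? ",(379,400),(468,434),-.081),("-web bottom back",(360,466),(440,495),-.081)]:
    print(n,"a",pl(*z(pa,230,145),*a,yl),"b",pl(*z(pb,285,230),*b,yl))
```

```text
hole+ a (np.float64(0.0031), np.float64(0.112)) b (np.float64(0.0054), np.float64(0.1098))
-web outer bottom front corner a (np.float64(0.0142), np.float64(0.0946)) b (np.float64(0.017), np.float64(0.0917))
-web outer top-notch a (np.float64(-0.0079), np.float64(0.1422)) b (np.float64(-0.0119), np.float64(0.1406))
-web white pin?  a (np.float64(-0.0036), np.float64(0.1231)) b (np.float64(0.0041), np.float64(0.1134))
-web bottom back a (np.float64(-0.0114), np.float64(0.0969)) b (np.float64(-0.0042), np.float64(0.0933))
```

b's holes appear to be about 2–3 mm lower than a's (z ≈ 0.115), with x within about 2 mm. I'll lower in short steps and watch the side forces.

```bash
python3 -m pendant '[0,0,-0.3,0,0,0,20,0,0,-0.3,0,0,0,20,0,0,-0.3,0,0,0,20,0,0,0,0,0,0,20]' 35; python3 -m pendant '[0,0,-0.1,0,0,0,20,0,0,-0.05,0,0,0,20,0,0,0,0,0,0,20]' 35
```

```text
time_s: 9.8
tool_pos: [0.6011, -0.1885, 0.1566]
tool_rot: [-89.9, 0.2, 14.1]
force: [0.2, -0.1, -2.9]
grip_width: 0.0269
time_s: 10.18
tool_pos: [0.6023, -0.1888, 0.1527]
tool_rot: [-90.0, -0.0, 14.1]
force: [0.3, -0.1, -2.4]
grip_width: 0.0269
```

```bash
for i in 1 2 3 4; do python3 -m pendant '[0,0,-0.05,0,0,0,20,0,0,-0.03,0,0,0,20,0,0,0,0,0,0,20]' 35 | egrep 'time|pos|force'; done
```

```text
time_s: 10.55
tool_pos: [0.6021, -0.1888, 0.1493]
force: [-0.1, 0.3, -2.7]
time_s: 10.92
tool_pos: [0.6021, -0.1888, 0.146]
force: [-0.5, 0.1, -3.3]
time_s: 11.3
tool_pos: [0.6021, -0.1888, 0.1428]
force: [-0.3, -0.3, -2.3]
time_s: 11.68
tool_pos: [0.6021, -0.1888, 0.1396]
force: [-0.1, -0.0, -2.5]
```

No side force so far. I'll look once to be sure the rail is in the channels.

Run:
```python
from h import *
r=env.read_camera("side"); cv2.imwrite("pics/side7.png",cv2.resize(r["image"][200:300,280:370,::-1],None,fx=6.6,fy=6,interpolation=cv2.INTER_CUBIC))
```

```text
(no output)
```

View pics/side7.png

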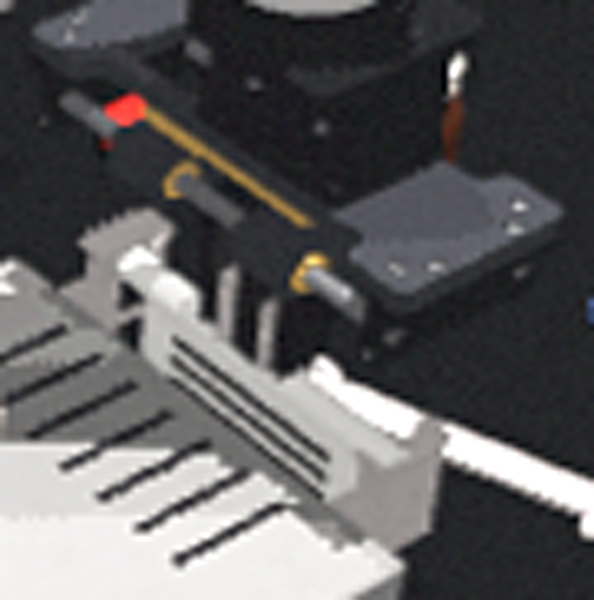

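The rail ends sit inside both brackets (zoom (130,262) and (400,440)). I'll continue in about 1.2 mm steps until I feel the pads.

```bash
for i in 1 2 3 4; do python3 -m pendant '[0,0,-0.03,0,0,0,20,0,0,0,0,0,0,20]' 35 | egrep 'time|pos|force'; done
```

```text
time_s: 11.98
tool_pos: [0.6022, -0.1888, 0.1385]
force: [0.5, -0.2, -3.3]
time_s: 12.22
tool_pos: [0.6021, -0.1888, 0.1372]
force: [-0.2, -0.0, -2.4]
time_s: 12.48
tool_pos: [0.6021, -0.1888, 0.1361]
force: [0.6, -1.0, -1.8]
time_s: 12.72
tool_pos: [0.6021, -0.1888, 0.1348]
force: [-0.2, 0.7, -2.5]
```

```bash
for i in 1 2 3 4; do python3 -m pendant '[0,0,-0.03,0,0,0,20,0,0,0,0,0,0,20]' 35 | egrep 'time|pos|force'; done
```

```text
time_s: 12.98
tool_pos: [0.6023, -0.1889, 0.1345]
force: [-1.1, 0.7, 2.1]
time_s: 13.22
tool_pos: [0.6024, -0.1889, 0.133]
force: [-1.5, 0.7, 2.6]
time_s: 13.48
tool_pos: [0.6024, -0.1889, 0.1315]
force: [-1.9, 1.2, 4.2]
time_s: 13.72
tool_pos: [0.6024, -0.1889, 0.1303]
force: [-1.6, 0.6, 4.2]
```

Pad contact came at TCP z ≈ 0.1347, so the holes should be level at about 0.1282. I'll go 2 mm lower.

```bash
for i in 1 2; do python3 -m pendant '[0,0,-0.025,0,0,0,20,0,0,0,0,0,0,20]' 35 | egrep 'time|pos|force'; done
```

```text
time_s: 13.98
tool_pos: [0.6024, -0.1888, 0.1293]
force: [-1.2, 1.1, 4.6]
time_s: 14.22
tool_pos: [0.6024, -0.1888, 0.1282]
force: [-2.3, 1.1, 5.4]
```

The net pad force is 5.4 + 2.5 ≈ 8 N, which is what the pads should give at hole level. I'll open the fingers here and let the pins spring out.

```bash
python3 -m pendant '[0,0,0,0,0,0,36,0,0,0,0,0,0,44,0,0,0,0,0,0,56,0,0,0,0,0,0,60,0,0,0,0,0,0,60]'
python3 - <<'E'
from h import *
r=env.read_camera("side"); cv2.imwrite("pics/side8.png",cv2.resize(r["image"][200:300,280:370,::-1],None,fx=6.6,fy=6,interpolation=cv2.INTER_CUBIC))
E
```

```text
time_s: 14.85
tool_pos: [0.6018, -0.1885, 0.1272]
tool_rot: [-90.0, 0.1, 14.1]
force: [-0.1, 0.6, 0.0]
grip_width: 0.0585
```

View pics/side8.png

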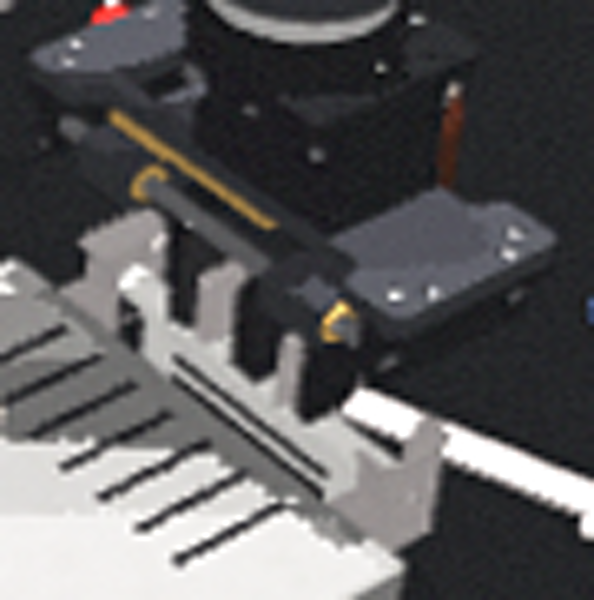

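The tabs have spread apart (zoom (220,300) and (290,370)). I'll open fully, rise straight up and inspect.

```bash
python3 -m pendant '[0,0,0,0,0,0,75,0,0,0,0,0,0,75,0,0,0.4,0,0,0,75,0,0,0.7,0,0,0,75,0,0,0.9,0,0,0,75,0,0,0.9,0,0,0,75,0,0,0,0,0,0,75]'
python3 - <<'E'
from h import *
r=env.read_camera("side"); cv2.imwrite("pics/side9.png",cv2.resize(r["image"][225:300,285:355,::-1],None,fx=8,fy=8,interpolation=cv2.INTER_CUBIC))
r=env.read_camera("top"); cv2.imwrite("pics/top9.png",cv2.resize(r["image"][195:255,305:385,::-1],None,fx=8,fy=8,interpolation=cv2.INTER_CUBIC))
E
```

```text
time_s: 15.78
tool_pos: [0.6042, -0.1898, 0.2492]
tool_rot: [-90.2, -0.4, 14.1]
force: [-0.6, 0.5, -0.2]
grip_width: 0.0755
```

View pics/side9.png

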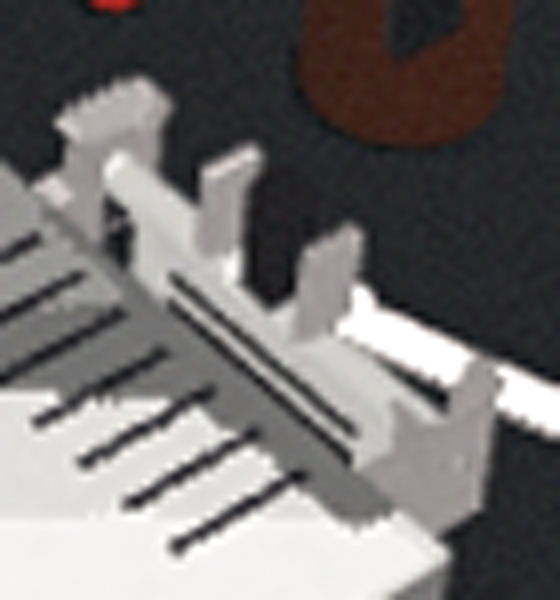

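View pics/top9.png

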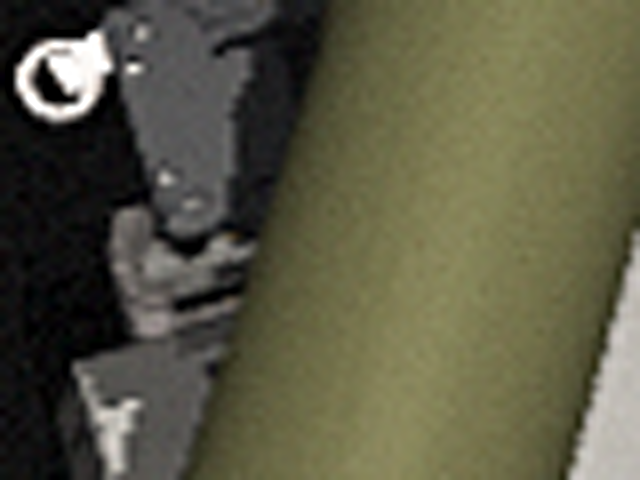

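The tabs are at zoom (232,158) and (335,238), well spread. The arm hides the top view, so I'll move it aside to measure in both.

```bash
python3 -m pendant '[0,0.7,0,0,0,0,75,0,0.9,0,0,0,0,75,0,0.9,0,0,0,0,75,0,0.9,0,0,0,0,75,0,0.9,0,0,0,0,75,0,0.9,0,0,0,0,75,0,0.6,0,0,0,0,0,0,0,0,0,0,0,0]'
python3 - <<'E'
from h import *
r=env.read_camera("side"); cv2.imwrite("pics/sideA.png",cv2.resize(r["image"][230:300,285:355,::-1],None,fx=8,fy=8,interpolation=cv2.INTER_CUBIC))
r=env.read_camera("top"); cv2.imwrite("pics/topA.png",cv2.resize(r["image"][200:240,312:384,::-1],None,fx=11,fy=11,interpolation=cv2.INTER_CUBIC))
E
```

```text
time_s: 16.88
tool_pos: [0.6013, 0.0459, 0.2428]
tool_rot: [-89.9, 0.1, 14.4]
force: [-0.2, -0.9, 0.0]
grip_width: 0.0626
```

View pics/sideA.png

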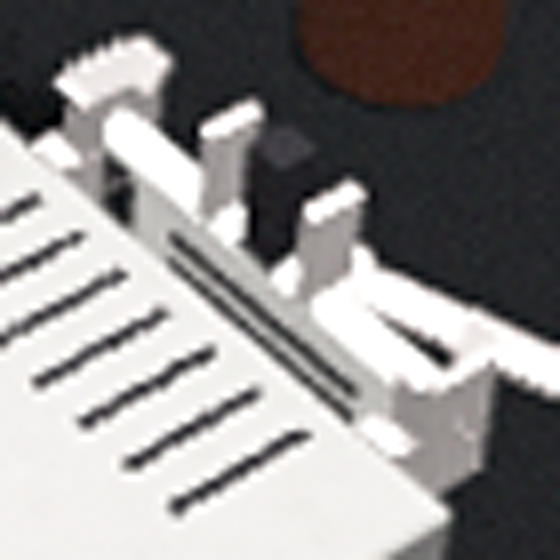

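View pics/topA.png

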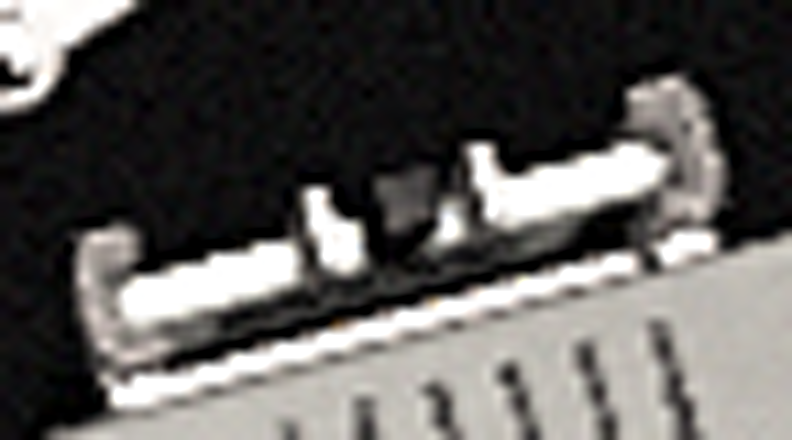

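Tab tops: side (232,119) and (335,202), top about (326,224) and (487,181). Block: side (287,146), top (406,196). I'll triangulate the spacing and height.

Run:
```python
from tri import *
t=env.read_camera("top");s=env.read_camera("side");r={}
for n,a,b in [("tl",(326,224),(232,119)),("tr",(487,181),(335,202)),("blk",(406,196),(287,146))]:
    A=[(a[0]+.5)/11-.5+312,(a[1]+.5)/11-.5+200];B=[(b[0]+.5)/8-.5+285,(b[1]+.5)/8-.5+230]
    p,g=tri(t,A,s,B);r[n]=p;print(n,p.round(4),"gap",round(g,4)); r[n+"s"]=onz(s,*B,.157)
print("spread tri",np.linalg.norm(r["tl"]-r["tr"]),"side",np.linalg.norm(r["tls"]-r["trs"]))
# same measure on a before: 
d=lambda a,b:np.linalg.norm(np.array(a)-b)
print("a spread",d((.6028,.2036),(.6117,.1593)))
print("mid",(r["tl"]+r["tr"])/2)
print(env.get_obs()["tool_pos"],env.get_obs()["grip_width"])
```

```text
tl [ 0.5977 -0.1667  0.1595] gap 0.0007
tr [ 0.609  -0.2087  0.158 ] gap 0.0008
blk [ 0.6044 -0.1871  0.1634] gap 0.0006
spread tri 0.04345498593633401 side 0.04492351229556876
a spread 0.04518517455980447
mid [ 0.60339178 -0.18771357  0.15873282]
[0.6020931 0.0409399 0.2438349] 0.04675121005281446
```

The tab spread on b is 43.5–44.9 mm (44 mm is fully out, and rubbing on the webs would give 34 mm or less). The axis height of about 0.117 matches the felt hole level. I'll do a last overall check.

Run:
```python
from h import *
r=env.read_camera("top"); cv2.imwrite("pics/topZ.png",r["image"][:,:,::-1])
```

```text
(no output)
```

View pics/topZ.png

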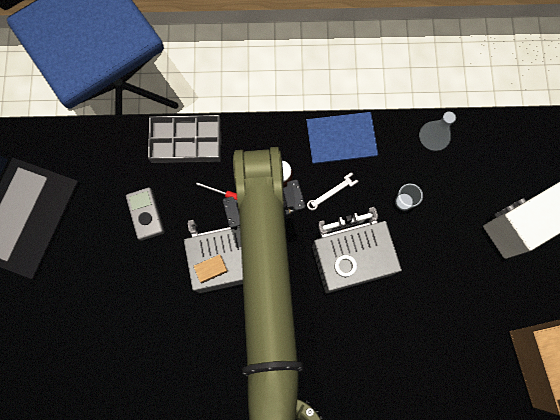

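The guard hangs on b at (348,220). The tape, carton, spanner, beaker and meter are at their first pixels, and the arm is clear between the two supplies.

```bash
python3 -c "
from cell import env
print(env.sign_off()); print(env.get_obs()['time_s'])"
```

```text
the job is handed in; nothing more can be done
None
the job is handed in; nothing more can be done
```

The guard now hangs on supply b with both pins out, and I handed the job in at about 17 s of the 54 s allowed. I got no verdict back, so this rests on my own checks.

**What I did**
- I pinched the tabs at 35 N (27 mm opening) and lifted the guard straight off supply a.
- I carried it over and lowered it into b's brackets. The pads were felt at TCP z ≈ 0.1347.
- I pressed another 6.5 mm to the hole level, where the pads pushed up with about 8 N net.
- I opened the fingers there, so the pins sprang straight out and a separate press on the block was not needed. I did not press the block afterwards to confirm.
- I then moved the arm away, clear of everything.

**Last checks**
- **Pins:** the tabs measured 43.5–44.9 mm apart, against 44 mm when fully out and about 45 mm on supply a at the start. If the pins were still rubbing on the webs it would be 34 mm or less.
- **Position:** the tabs' middle was about 2 mm from the fitted hinge line, and the axis height of about 0.117 m matched the felt hole level.
- **Forces:** the wrist force during insertion never read above about 6 N.
- **Other objects:** the tape, carton, spanner, beaker and meter showed no shift. The jar and screwdriver were partly hidden by the arm in the last picture, but nothing came near them.

**Disagreements:** the two cameras' fits of the supplies differed by 2–4 mm. The block's triangulated top came out a few mm low, because its dark face is hard to pick out.

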